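# Load drawer fronts on the bench lift and let it down

## Robot

A 6-joint arm with a two-finger parallel gripper is mounted at the origin on the work surface. World frame = base frame: x ahead of the robot, y to its left, z up, the work surface at z = 0. Lengths are in m, angles in rad, forces in N, time in s.
With the tool pointing down it reaches from about 0.35 to 0.925 m from the base axis. Payload 6.4 kg.
Tool frame: the origin (TCP) lies at the very end of the fingers, on their centre line; the grasp point (between the pads) lies grip_depth behind it (grip_depth is the distance from the TCP to the grasp point, in m); z points along the fingers, y is the line along which they close (so a half turn about z gives the same grasp; the last joint's range is limited). The gripper opens to 94 mm and grips with 3 to 60 N. Pads are 16 mm wide; open, the fingers measure 119 mm over their backs; the gripper's body (75 mm by 177 mm) begins 78 mm behind the grasp point.
Start: joints at [1.052, 0.245, 1.558, -0, 1.339, -0.174], TCP at [0.22, 0.612, 0.205] pointing down, gripper open.
Joint ranges: [-3.13, 3.13], [-1.02, 2.26], [0.13, 2.54], [-0.95, 4.09], [0.21, 2.88], [-2.74, 2.74]. Speed limits (rad/s): [2.57, 2.57, 3.14, 3.14, 3.14, 3.14].

## Interface

Orientations are given as a unit quaternion [x, y, z, w].
In Python, from bench import * gives the robot as it stands.
- The arm moves only by the tool arm_command, never from a script. Its argument "motion" is a list of rows, each an object with "offset": the shift along the tool's x, y, z in m, a list of three; "yaw": the turn about the tool's z in degrees. A call has 1 to 20 rows; each row shifts and turns the commanded pose from where the row before left it, along the tool's axes as they then stand; what a row does not reach is not made up. A row lasts 1/8 s, in which the tool goes at most 62.5 mm and 10.7 degrees, less where a joint would pass 70% of its speed; a pose out of reach is approached as far as the arm can. A call with a gripper value outside its range is refused whole. "grip" is the opening, from 0 (shut) to 1 (fully open), set as the call begins (left out, the last holds). The fingers move at their own pace and stop on an object; "newtons" is the grip in N (left out, the last holds). Time passes only in rows, so rows that do not move let the fingers close. It gives the time, the measured TCP pose, the force, the opening and the grip force at its end, in the units of the state.
- get_state(): the state, without advancing time (a new reading comes with each control period).
- snapshot(name): name is "scene" or "top" or "wrist"; returns a dict with "img" (384x512x3 uint8, blue, green, red), "fx", "fy", "cx", "cy" (pixels), "cam_to_world" (4x4, takes a point from camera to world coordinates); the wrist camera has in their place "hand_eye" (4x4, takes a point from camera to tool coordinates, whose origin is the TCP and whose axes are the flange's). Camera axes: x right, y up, looking along -z (the intrinsics and any distortion apply to the point x, -y, -z); pixel columns grow to the right and rows downward; lengths in m; the calibration is good to about 2 mm. A picture is of the moment at which its call begins: read the wrist's pose just before it. There is no depth.
- finish_job(): hands the job in; it is judged then, once.
The state is a dict: "time_s": time; "joint_positions": joint angles; "dq": joint speeds; "tau": joint torques, N m; "tool_pos": TCP position; "ee_rot": TCP orientation; "ft_force": force on the tool from outside, world axes, zero at the start; "torque": the same for the moment, N m; "grip_width": finger opening in m; "grip_force": force on a finger pad.
Only numpy, scipy, OpenCV 4.12 (cv2) and the standard library are available. Lean on these libraries where they do the work, as an engineer would, in place of code of your own. Each camera call takes 0.05 s, during which the arm holds its last target. There are 200 camera calls.

## Task

Clear the cork sanding block off the raised bench lift into the grey tray, then lay every wooden drawer front flat, pull upwards, across both wooden bearers of the lift, side by side and not stacked. When all are on, crack the lift's red release valve open a fraction of a turn so that the platform sinks slowly all the way down (never faster than about 4 cm a second), then shut the valve fully and let go. If a drawer front gets knocked out of place, put it right again, and do not push over or shove aside the glue bottle and the roll of tape.

Things in the scene. Friction and masses are not known exactly. Their poses are not given: they have to be found in the camera images.
- front0: wooden drawer front, a board 160 x 50 x 16 mm lying flat, with a black bar pull along the middle of its top: 70 mm long, 12 mm thick, standing 24 mm up (its top 40 mm above the underside), to pinch from above; about 0.12 kg; three or four of front0 to front3 are present. Origin: centre of its underside; x along its length and the pull, y across, z up
- front1: wooden drawer front, a board 160 x 50 x 16 mm lying flat, with a black bar pull along the middle of its top: 70 mm long, 12 mm thick, standing 24 mm up (its top 40 mm above the underside), to pinch from above; about 0.12 kg; three or four of front0 to front3 are present. Origin: centre of its underside; x along its length and the pull, y across, z up
- front2: wooden drawer front, a board 160 x 50 x 16 mm lying flat, with a black bar pull along the middle of its top: 70 mm long, 12 mm thick, standing 24 mm up (its top 40 mm above the underside), to pinch from above; about 0.12 kg; three or four of front0 to front3 are present. Origin: centre of its underside; x along its length and the pull, y across, z up
- front3: wooden drawer front, a board 160 x 50 x 16 mm lying flat, with a black bar pull along the middle of its top: 70 mm long, 12 mm thick, standing 24 mm up (its top 40 mm above the underside), to pinch from above; about 0.12 kg; three or four of front0 to front3 are present. Origin: centre of its underside; x along its length and the pull, y across, z up
- block: cork sanding block with a dark abrasive sole, 100 x 55 x 35 mm, about 0.11 kg; starts lying on the lift's bearers. Origin: centre of its underside; x along its 100 mm, y across its 55 mm, z up
- tray: fixed grey open plastic tray for the sanding block, 140 (x) x 200 (y) mm outside, 30 mm high, walls and floor 5 mm. Origin: centre of its underside
- lift: fixed bench lift: blue base, yellow platform over it, low roller track beyond (65 mm high, x = 140 to 340 mm), and a blue hand-pump unit (110 x 85 mm, 135 mm high with its valve block) at y = +225 mm, carrying the valve. Origin: centre of the base's underside on the bench; x away from the robot, y towards the pump unit
- bearers (a point): middle of the platform, at the bearers' top; axes as the lift. Yellow plate 200 (x) x 290 (y) mm; on it two wooden bearers along y, 16 mm wide, 20 high, 260 long, centred at x = -45, 45 mm. Fronts lie along x, centred at x = 0, y = -105, -35, 35, 105 for four. Blue stop posts, 25 mm above the bearers, at x = -60, 60 and y = -139, 139. With the valve shut it bears a push of about 15 N
- platform (a joint): how far the platform has come down, m: 0 is the top of its travel (bearer tops 185 mm above the bench), 0.09 is fully down (95 mm). Starts at the top. It sinks by its own weight when the valve is open, and cannot be raised again
- valve (a joint): release valve, rad: 0 is shut (T-bar along the lift's x), grows anticlockwise seen from above, stop at 1.57; starts shut. Up to about 0.4 the platform holds; at 0.6 it sinks 4 to 14 mm/s, at 0.7 10 to 25, at 0.8 20 to 32 (the load tells), and beyond 0.95 it may be too fast. It stays where it is left (friction 0.2 N m)
- valve_grip (a point): centre of the valve's red T-bar, on the vertical valve axis, about 168 mm above the bench: bar 75 mm long (this frame's x, turns with the valve), 14 mm thick, 26 mm high, standing 10 mm clear of the valve block. Pinch it across its 14 mm from above
- glue: bystander: white glue bottle with red cap, 56 mm across, 150 mm high, standing near the drawer fronts. Origin: centre of its underside
- tape: bystander: yellow roll of masking tape lying flat, 100 mm across, 25 mm high, on the robot's side of the lift. Origin: centre of its underside

How it is judged:
By the outcome, as a careful person would: the job done as asked, in the order asked, and still so for the second after the job is handed in, with the robot touching nothing.
Of front0, front1, front2, front3 only 3 to 4 are there at a start; the rules pass over those that are not, and their reading is None.
At some moment in a run one of front0, front1, front2, front3 may be knocked a few centimetres aside while the robot is not near it.
Once in a run the grip may slacken for a moment while it holds something.
It also fails if it takes over 210 s, if anything falls off the work surface, if the arm or the gripper's body presses on something with over 40 N, if the wrist force passes 120 N, or if a joint passes its speed limit or range.

## Working session

There is one attempt and no reset: what is moved stays moved. The work goes in short steps, Python scripts to look and compute and a tool call to move; the robot and the scene stay as the last step left them, time stands still between calls to the robot, and variables do not carry over. Pictures are saved under pics/ and viewed, at most 14 in all, crops included, and the job is handed in when it is done.

Besides the shell and the picture viewer there is one more tool, called after "Call:" by a JSON object that holds its "name" and its "arguments", one argument or row to a line. arm_command: Moves the arm, as the interface text tells. Its arguments: {"type":"object","properties":{"motion":{"type":"array"},"grip":{"type":"number"},"newtons":{"type":"number"}},"required":["motion"]}

```bash
mkdir -p pics; cat > h.py <<'E'
from bench import *
import numpy as np, cv2
from scipy.spatial.transform import Rotation as R
def ray(s,u,v,T):
    d=np.array([(u-s['cx'])/s['fx'],-(v-s['cy'])/s['fy'],-1.]); return T[:3,3],T[:3,:3]@d
def at(s,u,v,z,T=None):
    o,d=ray(s,u,v,s['cam_to_world'] if T is None else T); return (o+d*(z-o[2])/d[2])
def proj(s,p,T=None):
    T=s['cam_to_world'] if T is None else T
    q=np.linalg.inv(T)@np.append(p,1); return s['cx']+s['fx']*q[0]/-q[2], s['cy']-s['fy']*q[1]/-q[2]
def wristT(s,st):
    M=np.eye(4);M[:3,:3]=R.from_quat(st['ee_rot']).as_matrix();M[:3,3]=st['tool_pos'];return M@np.array(s['hand_eye'])
E
python3 - <<'E'
from h import *
st=get_state();print({k:np.round(v,3) for k,v in st.items()})
a=[]
for n in ("scene","top"):
    s=snapshot(n);cv2.imwrite(f'pics/{n}0.png',cv2.resize(s['img'],(800,600)));print(n,s.keys(),s['fx'],s['cx'],s['cy'],np.round(s['cam_to_world'],3).tolist())
try: print(grip_depth)
except Exception as e: print(e)
E
ls
```

```text
{'time_s': np.float64(0.0), 'joint_positions': array([ 1.052,  0.246,  1.559,  0.   ,  1.339, -0.174]), 'dq': array([-0.001,  0.   ,  0.001,  0.   , -0.002, -0.001]), 'tau': array([-2.0000e-03, -4.1581e+01, -3.1461e+01,  6.8000e-02,  3.3000e-02,
       -0.0000e+00]), 'tool_pos': array([0.219, 0.611, 0.204]), 'ee_rot': array([ 0.172,  0.985, -0.001, -0.   ]), 'ft_force': array([ 0.371, -0.789,  0.474]), 'torque': array([0.044, 0.028, 0.007]), 'grip_force': np.float64(0.0), 'grip_width': np.float64(0.094)}
scene dict_keys(['img', 'fx', 'fy', 'cx', 'cy', 'cam_to_world']) 388.74772965335416 255.55674826165364 192.03230727153212 [[0.65, -0.481, 0.588, 1.168], [0.76, 0.432, -0.486, -0.588], [-0.02, 0.763, 0.646, 0.856], [0.0, 0.0, 0.0, 1.0]]
top dict_keys(['img', 'fx', 'fy', 'cx', 'cy', 'cam_to_world']) 487.29061125302326 262.67289069564725 189.80104301021584 [[0.02, 0.996, -0.088, 0.383], [-1.0, 0.021, 0.009, -0.04], [0.011, 0.088, 0.996, 1.436], [0.0, 0.0, 0.0, 1.0]]
0.0188
h.py
pics
```

View pics/top0.png

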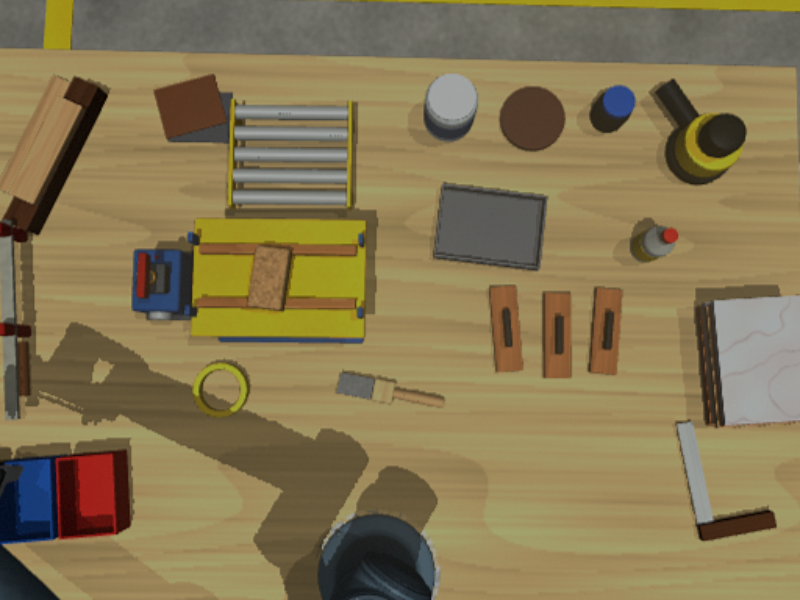

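View pics/scene0.png

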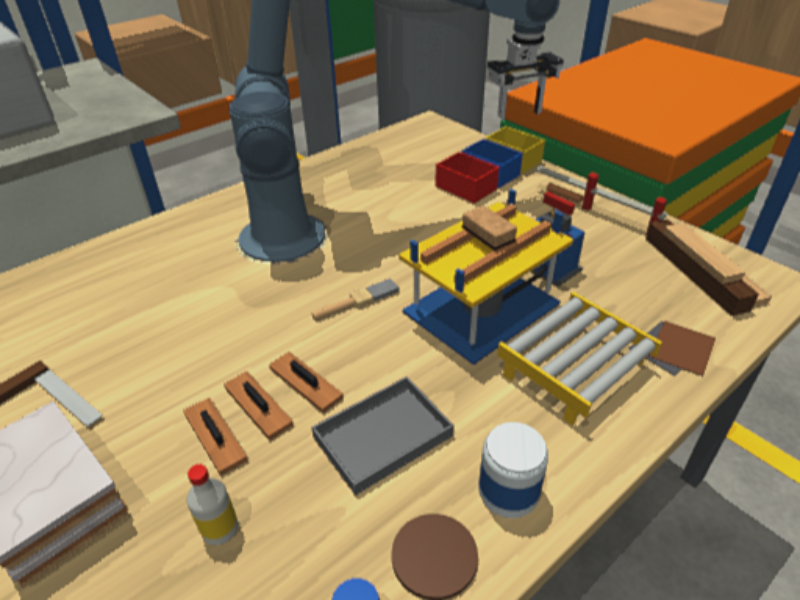

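```bash
cat > m.py <<'E'
from h import *
s=snapshot("top")
f=lambda u,v,z:np.round(at(s,u*.64,v*.64,z)[:2],4)
pl=[f(*p,.165) for p in((194,218),(366,222),(364,337),(190,335))];print('plate',pl,np.mean(pl,0))
print('platform yaw',[np.degrees(np.arctan2(*(a-b)[::-1])) for a,b in((pl[0],pl[3]),(pl[1],pl[2]))])
for p in((200,244),(356,250),(200,301),(356,307)):print('bearer',f(*p,.185))
print('block',f(270,276,.22),[f(*p,.22) for p in((257,244),(291,249),(281,310),(247,305))])
print('tray',f(490,226,.03),[f(*p,.03) for p in((444,184),(547,197),(539,269),(434,257))])
print('tape',f(220,389,.0125),'glue',f(671,236,.15))
print('valve bar',f(142,253,.18),f(142,298,.18))
for n,p in(('A',((492,286),(516,286),(522,370),(497,372))),('B',((544,292),(571,292),(571,377),(544,377))),('C',((597,287),(622,290),(615,374),(590,372)))):
  c=[f(*q,.016) for q in p];print(n,np.mean(c,0),c)
for p in((505,308),(509,347),(559,316),(559,354),(608,311),(607,349)):print('pull',f(*p,.04))
E
python3 m.py
```

```text
plate [array([0.6209, 0.3165]), array([0.6204, 0.0265]), array([0.4263, 0.025 ]), array([0.4237, 0.3143])] [0.522825 0.170575]
platform yaw [np.float64(0.6391758918573539), np.float64(0.4427715529781731)]
bearer [0.5738 0.2991]
bearer [0.5693 0.0409]
bearer [0.4793 0.2949]
bearer [0.4747 0.0384]
block [0.5191 0.1754] [array([0.5705, 0.1981]), array([0.5635, 0.1432]), array([0.4648, 0.1559]), array([0.4717, 0.2104])]
tray [ 0.6431 -0.1985] [array([ 0.7212, -0.1111]), array([ 0.7006, -0.3051]), array([ 0.564 , -0.2907]), array([ 0.5824, -0.0947])]
tape [0.3299 0.2969] glue [ 0.6103 -0.4957]
valve bar [0.5575 0.3957] [0.4826 0.3919]
A [ 0.453  -0.2334] [array([ 0.5318, -0.205 ]), array([ 0.5328, -0.2501]), array([ 0.376 , -0.2625]), array([ 0.3714, -0.216 ])]
B [ 0.443675 -0.328425] [array([ 0.5225, -0.3028]), array([ 0.5236, -0.3536]), array([ 0.3648, -0.3538]), array([ 0.3638, -0.3035])]
C [ 0.452575 -0.41935 ] [array([ 0.5341, -0.4026]), array([ 0.5294, -0.4497]), array([ 0.372 , -0.4359]), array([ 0.3748, -0.3892])]
pull [ 0.4891 -0.2266]
pull [ 0.4176 -0.2346]
pull [ 0.4764 -0.3262]
pull [ 0.4066 -0.3264]
pull [ 0.4875 -0.4167]
pull [ 0.4175 -0.4146]
```

Call:
{"name": "arm_command", "arguments": {
  "motion": [
    {"offset": [0,0,-0.03],"yaw": -4.2},
    {"offset": [0,0,-0.03],"yaw": -4.2},
    {"offset": [0,0,-0.03],"yaw": -4.2},
    {"offset": [-0.0293,-0.0329,0],"yaw": 0},
    {"offset": [-0.0293,-0.0329,0],"yaw": 0},
    {"offset": [-0.0293,-0.0329,0],"yaw": 0},
    {"offset": [-0.0293,-0.0329,0],"yaw": 0},
    {"offset": [-0.0293,-0.0329,0],"yaw": 0},
    {"offset": [-0.0293,-0.0329,0],"yaw": 0},
    {"offset": [-0.0293,-0.0329,0],"yaw": 0},
    {"offset": [-0.0293,-0.0329,0],"yaw": 0},
    {"offset": [-0.0293,-0.0329,0],"yaw": 0},
    {"offset": [-0.0293,-0.0329,0],"yaw": 0},
    {"offset": [-0.0293,-0.0329,0],"yaw": 0},
    {"offset": [-0.0293,-0.0329,0],"yaw": 0},
    {"offset": [0,0,0],"yaw": 0},
    {"offset": [0,0,0],"yaw": 0}
  ],
  "grip": 1
}}

```text
time_s: 2.28
tool_pos: [0.519, 0.1766, 0.2952]
ee_rot: [0.062, 0.998, 0.0, -0.0]
ft_force: [-0.2, 0.5, 0.3]
grip_width: 0.0938
grip_force: 0.0
```

```bash
cat > w.py <<'E'
from h import *
import sys
def plan(x,y,z,a):
    st=get_state();M=R.from_quat(st['ee_rot']).as_matrix();cur=np.degrees(np.arctan2(M[1,1],M[0,1]))
    d=M.T@(np.array([x,y,z])-st['tool_pos']);dy=(cur-a+90)%180-90
    print('t %.1f'%st['time_s'],'pos',np.round(st['tool_pos'],4),'ang %.1f'%cur,'offset',np.round(d,4),'yaw %.1f'%dy,'w',np.round(st['grip_width'],4),'F',np.round(st['ft_force'],1))
def wr(name,pts=(),save=True):
    st=get_state();s=snapshot('wrist');T=wristT(s,st)
    im=s['img'].copy()
    if save:cv2.imwrite(f'pics/{name}.png',im)
    return s,T
E
python3 - <<'E'
from w import *
plan(.519,.1755,.192,82.8)
s,T=wr('w1')
print(np.round(T,3).tolist())
for p in((.5695,.0409,.185),(.5235,.17,.185),(.52,.394,.181)):print(np.round(proj(s,p,T)))
E
```

```text
t 2.3 pos [0.519  0.1766 0.2952] ang 82.8 offset [-0.0002 -0.0011  0.1032] yaw 0.0 w 0.0938 F [-0.2  0.5  0.3]
[[0.124, -0.957, -0.264, 0.442], [0.992, 0.12, 0.032, 0.186], [0.001, -0.266, 0.964, 0.474], [0.0, 0.0, 0.0, 1.0]]
[136. 247.]
[252. 190.]
[476. 159.]
```

View pics/w1.png

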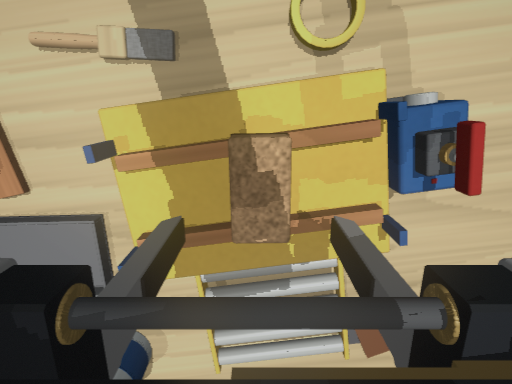

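Call:
{"name": "arm_command", "arguments": {
  "motion": [
    {"offset": [0,0,0.03]},
    {"offset": [0,0,0.03]},
    {"offset": [0,0,0.03]},
    {"offset": [0,0,0.013]},
    {"offset": [0,0,0]}
  ]
}}

```text
$.motion[0]: bad value
```

Call:
{"name": "arm_command", "arguments": {
  "motion": [
    {"offset": [0,0,0]},
    {"offset": [0,0,0]},
    {"offset": [0,0,0]},
    {"offset": [0,0,0]},
    {"offset": [0,0,0]},
    {"offset": [0,0,0]},
    {"offset": [0,0,0]},
    {"offset": [0,0,-0.01]},
    {"offset": [0,0,-0.03]},
    {"offset": [0,0,-0.03]}
  ],
  "grip": 0,
  "newtons": 25
}}

```text
$.motion[0]: bad value
```

```bash
python3 - <<'E'
from w import *
s=snapshot('wrist')
M=np.eye(4);M[:3,:3]=R.from_quat([.062,.998,0,0]).as_matrix();M[:3,3]=[.519,.1766,.2952];T=M@np.array(s['hand_eye'])
f=lambda u,v,z:np.round(at(s,u,v,z,T)[:2],4)
for p in((118,160,.185),(383,128,.185),(140,240,.185),(383,212,.185),(260,189,.22),(463,122,.181),(484,122,.181),(463,193,.181),(482,192,.181)):print(f(*p))
plan(.643,-.1985,.26,84)
E
```

```text
[0.4768 0.0447]
[0.4779 0.3017]
[0.5628 0.0467]
[0.563  0.3006]
[0.5133 0.1795]
[0.4821 0.3794]
[0.4846 0.3993]
[0.5541 0.3835]
[0.5554 0.4026]
t 2.4 pos [0.5188 0.1772 0.2954] ang 82.9 offset [-0.1696 -0.3575  0.0353] yaw -1.1 w 0.0938 F [0.2 0.6 0.4]
```

Call:
{"name": "arm_command", "arguments": {
  "motion": [
    {"offset": [0,0,0.03],"yaw": 0},
    {"offset": [0,0,0.03],"yaw": 0},
    {"offset": [0,0,0.03],"yaw": 0},
    {"offset": [0,0,0.013],"yaw": 0},
    {"offset": [0,0,0],"yaw": 0}
  ]
}}

```text
time_s: 3.0
tool_pos: [0.5188, 0.1768, 0.192]
ee_rot: [0.062, 0.998, -0.0, -0.001]
ft_force: [0.5, -0.0, -0.3]
grip_width: 0.094
grip_force: 0.0
```

Call:
{"name": "arm_command", "arguments": {
  "motion": [
    {"offset": [0,0,0],"yaw": 0},
    {"offset": [0,0,0],"yaw": 0},
    {"offset": [0,0,0],"yaw": 0},
    {"offset": [0,0,0],"yaw": 0},
    {"offset": [0,0,0],"yaw": 0},
    {"offset": [0,0,0],"yaw": 0},
    {"offset": [0,0,0],"yaw": 0},
    {"offset": [0,0,-0.01],"yaw": 0},
    {"offset": [0,0,-0.03],"yaw": 0},
    {"offset": [0,0,-0.03],"yaw": 0},
    {"offset": [0,0,0],"yaw": 0}
  ],
  "grip": 0,
  "newtons": 25
}}

```text
time_s: 4.38
tool_pos: [0.5207, 0.1762, 0.2651]
ee_rot: [0.062, 0.998, 0.0, 0.002]
ft_force: [0.1, 0.2, -1.4]
grip_width: 0.0547
grip_force: 25.0
```

```bash
python3 - <<'E'
from w import *
plan(.643,-.1985,.26,83)
E
```

```text
t 4.4 pos [0.5207 0.1762 0.2651] ang 82.8 offset [-0.168  -0.3565  0.0056] yaw -0.2 w 0.0547 F [ 0.1  0.2 -1.4]
```

Call:
{"name": "arm_command", "arguments": {
  "motion": [
    {"offset": [-0.014,-0.0297,0],"yaw": 0},
    {"offset": [-0.014,-0.0297,0],"yaw": 0},
    {"offset": [-0.014,-0.0297,0],"yaw": 0},
    {"offset": [-0.014,-0.0297,0],"yaw": 0},
    {"offset": [-0.014,-0.0297,0],"yaw": 0},
    {"offset": [-0.014,-0.0297,0],"yaw": 0},
    {"offset": [-0.014,-0.0297,0],"yaw": 0},
    {"offset": [-0.014,-0.0297,0],"yaw": 0},
    {"offset": [-0.014,-0.0297,0],"yaw": 0},
    {"offset": [-0.014,-0.0297,0],"yaw": 0},
    {"offset": [-0.014,-0.0297,0],"yaw": 0},
    {"offset": [-0.014,-0.0297,0],"yaw": 0},
    {"offset": [0,0,0.04],"yaw": 0},
    {"offset": [0,0,0.04],"yaw": 0},
    {"offset": [0,0,0.04],"yaw": 0},
    {"offset": [0,0,0.04],"yaw": 0},
    {"offset": [0,0,0.03],"yaw": 0},
    {"offset": [0,0,0],"yaw": 0}
  ]
}}

```text
time_s: 6.62
tool_pos: [0.6383, -0.1967, 0.0675]
ee_rot: [0.062, 0.998, 0.002, -0.004]
ft_force: [-0.4, -0.2, -0.7]
grip_width: 0.055
grip_force: 25.0
```

```bash
python3 - <<'E'
from w import *
plan(.643,-.1985,.014,83)
wr('w2')
E
```

```text
t 6.6 pos [ 0.6383 -0.1967  0.0675] ang 82.8 offset [-0.0054 -0.0013  0.0534] yaw -0.2 w 0.055 F [-0.4 -0.2 -0.7]
```

View pics/w2.png

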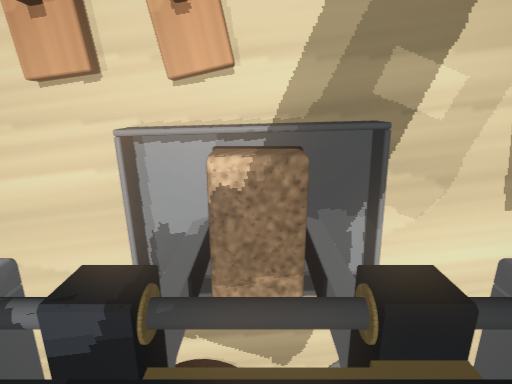

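Call:
{"name": "arm_command", "arguments": {
  "motion": [
    {"offset": [-0.002,0,0.02],"yaw": 0},
    {"offset": [-0.002,0,0.02],"yaw": 0},
    {"offset": [0,0,0.008],"yaw": 0},
    {"offset": [0,0,0.004],"yaw": 0},
    {"offset": [0,0,0],"yaw": 0}
  ]
}}

```text
time_s: 7.3
tool_pos: [0.6457, -0.1989, 0.0204]
ee_rot: [0.062, 0.998, -0.0, 0.0]
ft_force: [-0.2, -0.4, -1.0]
grip_width: 0.0547
grip_force: 25.0
```

Call:
{"name": "arm_command", "arguments": {
  "motion": [
    {"offset": [0,0,0],"yaw": 0},
    {"offset": [0,0,0],"yaw": 0},
    {"offset": [0,0,0],"yaw": 0},
    {"offset": [0,0,-0.03],"yaw": 0},
    {"offset": [0,0,-0.04],"yaw": 0},
    {"offset": [0,0,-0.04],"yaw": 0},
    {"offset": [0,0,-0.04],"yaw": 0},
    {"offset": [0.037,0,0],"yaw": 0},
    {"offset": [0.037,0,0],"yaw": 0},
    {"offset": [0.037,0,0],"yaw": 0},
    {"offset": [0.037,0,0],"yaw": 0},
    {"offset": [0.037,0,0],"yaw": 0},
    {"offset": [0,0,0],"yaw": 0}
  ],
  "grip": 1
}}

```text
time_s: 8.93
tool_pos: [0.4606, -0.1753, 0.1704]
ee_rot: [0.063, 0.998, -0.0, 0.0]
ft_force: [-0.1, 0.0, -0.2]
grip_width: 0.0939
grip_force: 0.0
```

```bash
python3 - <<'E'
from w import *
plan(.453,-.2305,.10,96.4)
wr('w3')
E
```

```text
t 8.9 pos [ 0.4606 -0.1753  0.1704] ang 82.8 offset [ 0.0006 -0.0557  0.0704] yaw -13.6 w 0.0939 F [-0.1  0.  -0.2]
```

View pics/w3.png

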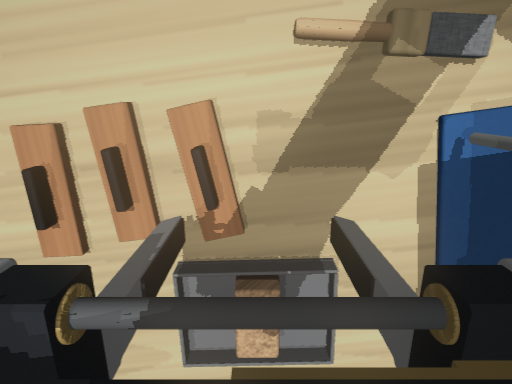

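```bash
python3 - <<'E'
from w import *
st=get_state();s=snapshot('wrist');T=wristT(s,st)
f=lambda u,v,z:at(s,u,v,z,T)[:2]
for n,a,b in(('A',(197,147),(212,209)),('B',(108,149),(124,209)),('C',(29,169),(47,228))):
  p,q=f(*a,.038),f(*b,.038);d=q-p;print(n,(p+q)/2,np.degrees(np.arctan2(d[1],d[0])))
E
```

```text
A [ 0.45393352 -0.23177411] 3.4862097174175672
B [ 0.44312077 -0.32599612] 0.4106672085469648
C [ 0.45388645 -0.41582216] -1.7104887653523289
```

Call:
{"name": "arm_command", "arguments": {
  "motion": [
    {"offset": [0,-0.028,0],"yaw": 0},
    {"offset": [0,-0.0283,0],"yaw": 0},
    {"offset": [0,0,0.02],"yaw": -5.7},
    {"offset": [0,0,0.03],"yaw": -5.7},
    {"offset": [0,0,0.03],"yaw": 0},
    {"offset": [0,0,0.03],"yaw": 0},
    {"offset": [0,0,0.03],"yaw": 0},
    {"offset": [0,0,0.011],"yaw": 0},
    {"offset": [0,0,0],"yaw": 0},
    {"offset": [0,0,0],"yaw": 0}
  ],
  "grip": 0.45
}}

```text
time_s: 10.28
tool_pos: [0.4562, -0.2324, 0.0207]
ee_rot: [-0.037, 0.999, -0.001, 0.001]
ft_force: [0.1, -0.1, 0.2]
grip_width: 0.0421
grip_force: 0.0
```

Call:
{"name": "arm_command", "arguments": {
  "motion": [
    {"offset": [0,0,0],"yaw": 0},
    {"offset": [0,0,0],"yaw": 0},
    {"offset": [0,0,0],"yaw": 0},
    {"offset": [0,0,0],"yaw": 0},
    {"offset": [0,0,0],"yaw": 0},
    {"offset": [0,0,-0.01],"yaw": 0},
    {"offset": [0,0,-0.03],"yaw": 0},
    {"offset": [0,0,-0.04],"yaw": 0},
    {"offset": [0,0,-0.04],"yaw": 0},
    {"offset": [0,0,-0.04],"yaw": 0},
    {"offset": [0,0,-0.04],"yaw": 0},
    {"offset": [0,0,-0.04],"yaw": 0},
    {"offset": [0,0,0],"yaw": 0}
  ],
  "grip": 0,
  "newtons": 30
}}

```text
time_s: 11.9
tool_pos: [0.4564, -0.2327, 0.2632]
ee_rot: [-0.037, 0.999, -0.002, 0.003]
ft_force: [0.4, -1.2, -1.4]
grip_width: 0.0118
grip_force: 30.0
```

```bash
python3 - <<'E'
from w import *
plan(.521,.1025,.26,90)
E
```

```text
t 11.9 pos [ 0.4564 -0.2327  0.2632] ang 94.3 offset [-0.0892  0.3295  0.0021] yaw 4.3 w 0.0118 F [ 0.4 -1.2 -1.4]
```

Call:
{"name": "arm_command", "arguments": {
  "motion": [
    {"offset": [-0.0091,0.033,0],"yaw": 0},
    {"offset": [-0.0091,0.033,0],"yaw": 0},
    {"offset": [-0.0091,0.033,0],"yaw": 0},
    {"offset": [-0.0091,0.033,0],"yaw": 0},
    {"offset": [-0.0091,0.033,0],"yaw": 0},
    {"offset": [-0.0091,0.033,0],"yaw": 0},
    {"offset": [-0.0091,0.033,0],"yaw": 0},
    {"offset": [-0.0091,0.033,0],"yaw": 0},
    {"offset": [-0.0091,0.033,0],"yaw": 0},
    {"offset": [-0.0091,0.033,0],"yaw": 0},
    {"offset": [0,0,0],"yaw": 4.3},
    {"offset": [0,0,0],"yaw": 0},
    {"offset": [0,0,0],"yaw": 0}
  ]
}}

```text
time_s: 13.52
tool_pos: [0.5208, 0.1039, 0.2583]
ee_rot: [0.0, 1.0, 0.0, -0.001]
ft_force: [-0.5, 0.2, -0.2]
grip_width: 0.0116
grip_force: 30.0
```

```bash
python3 - <<'E'
from w import *
plan(.523,.1025,.2055,90)
wr('w4')
E
```

```text
t 13.5 pos [0.5208 0.1039 0.2583] ang 90.0 offset [-0.0023 -0.0014  0.0528] yaw -0.0 w 0.0116 F [-0.5  0.2 -0.2]
```

View pics/w4.png

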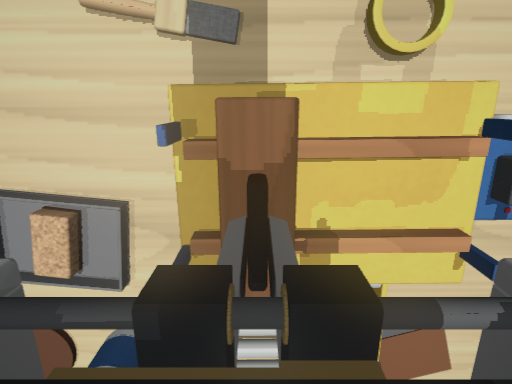

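Call:
{"name": "arm_command", "arguments": {
  "motion": [
    {"offset": [-0.002,-0.001,0.02],"yaw": 0},
    {"offset": [0,0,0.02],"yaw": 0},
    {"offset": [0,0,0.008],"yaw": 0},
    {"offset": [0,0,0.003],"yaw": 0},
    {"offset": [0,0,0],"yaw": 0},
    {"offset": [0,0,0],"yaw": 0}
  ]
}}

```text
time_s: 14.32
tool_pos: [0.5239, 0.1032, 0.2092]
ee_rot: [0.0, 1.0, -0.0, 0.001]
ft_force: [0.2, -0.2, -2.0]
grip_width: 0.0121
grip_force: 30.0
```

```bash
python3 - <<'E'
from w import *
plan(.523,.1025,.2055,90)
s=snapshot('wrist')
M=np.eye(4);M[:3,:3]=R.from_quat([0,1,0,-.001]).as_matrix();M[:3,3]=[.5208,.1039,.2583];T=M@np.array(s['hand_eye'])
for p in((184,149),(490,147),(191,242),(470,240),(257,98)):print(np.round(at(s,*p,.185,T),4))
E
```

```text
t 14.3 pos [0.5239 0.1032 0.2092] ang 89.9 offset [ 0.0009 -0.0007  0.0037] yaw -0.1 w 0.0121 F [ 0.2 -0.2 -2. ]
[0.479  0.0419 0.185 ]
[0.4773 0.2997 0.185 ]
[0.5646 0.0428 0.185 ]
[0.5626 0.2989 0.185 ]
[0.4378 0.1034 0.185 ]
```

Call:
{"name": "arm_command", "arguments": {
  "motion": [
    {"offset": [0,0,0.002],"yaw": 0},
    {"offset": [0,0,0.0015],"yaw": 0},
    {"offset": [0,0,0],"yaw": 0}
  ]
}}

```text
time_s: 14.75
tool_pos: [0.5233, 0.1032, 0.2048]
ee_rot: [0.0, 1.0, 0.0, -0.0]
ft_force: [-0.0, -0.1, -0.4]
grip_width: 0.0121
grip_force: 30.0
```

Call:
{"name": "arm_command", "arguments": {
  "motion": [
    {"offset": [0,0,0],"yaw": 0},
    {"offset": [0,0,0],"yaw": 0},
    {"offset": [0,0,0],"yaw": 0},
    {"offset": [0,0,-0.02],"yaw": 0},
    {"offset": [0,0,-0.03],"yaw": 0},
    {"offset": [0,0,-0.03],"yaw": 0},
    {"offset": [0.008,-0.043,0],"yaw": 0},
    {"offset": [0.008,-0.043,0],"yaw": 0},
    {"offset": [0.008,-0.043,0],"yaw": 0},
    {"offset": [0.008,-0.043,0],"yaw": 0},
    {"offset": [0.008,-0.043,0],"yaw": 0},
    {"offset": [0.008,-0.043,0],"yaw": 0},
    {"offset": [0.008,-0.043,0],"yaw": 0},
    {"offset": [0.008,-0.043,0],"yaw": 0},
    {"offset": [0.008,-0.043,0.05],"yaw": 0},
    {"offset": [0.008,-0.043,0.05],"yaw": 0},
    {"offset": [0,0,0],"yaw": 0},
    {"offset": [0,0,0],"yaw": 0}
  ],
  "grip": 0.4
}}

```text
time_s: 17.0
tool_pos: [0.4445, -0.3216, 0.192]
ee_rot: [0.0, 1.0, -0.0, 0.001]
ft_force: [0.5, 1.0, 0.4]
grip_width: 0.0372
grip_force: 0.0
```

```bash
python3 - <<'E'
from w import *
plan(.4435,-.326,.018,90)
wr('w5')
E
```

```text
t 17.0 pos [ 0.4445 -0.3216  0.192 ] ang 89.9 offset [ 0.0012 -0.0042  0.174 ] yaw -0.1 w 0.0372 F [0.5 1.  0.4]
```

View pics/w5.png

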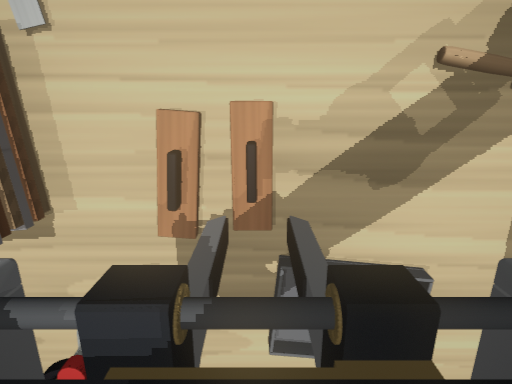

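```bash
python3 - <<'E'
from w import *
st=get_state();s=snapshot('wrist');T=wristT(s,st)
f=lambda u,v,z:at(s,u,v,z,T)[:2]
for n,a,b in(('B',(251.5,141),(251.5,203)),('C',(175,150),(174,210)),('Bb',(250.5,100),(252,230)),('Cb',(178,110),(177,237))):
  z=.038 if len(n)==1 else .016
  p,q=f(*a,z),f(*b,z);d=q-p;print(n,(p+q)/2,np.degrees(np.arctan2(d[1],d[0])))
plan(.4435,-.326,.018,90)
E
```

```text
B [ 0.44265863 -0.3286434 ] -0.27672266889122965
C [ 0.4520583  -0.41712881] -5.138495740688947
Bb [ 0.44265522 -0.32932168] 0.3605634416373597
Cb [ 0.4531035  -0.41943365] -4.502969166955082
t 17.1 pos [ 0.4451 -0.3215  0.1931] ang 90.0 offset [ 0.0021 -0.004   0.1751] yaw 0.0 w 0.0374 F [ 0.2 -0.6  0.2]
```

Call:
{"name": "arm_command", "arguments": {
  "motion": [
    {"offset": [0.002,-0.007,0.02],"yaw": 0},
    {"offset": [0,0,0.035],"yaw": 0},
    {"offset": [0,0,0.035],"yaw": 0},
    {"offset": [0,0,0.035],"yaw": 0},
    {"offset": [0,0,0.03],"yaw": 0},
    {"offset": [0,0,0.018],"yaw": 0},
    {"offset": [0,0,0],"yaw": 0},
    {"offset": [0,0,0],"yaw": 0}
  ]
}}

```text
time_s: 18.1
tool_pos: [0.4423, -0.3289, 0.0181]
ee_rot: [0.0, 1.0, -0.0, 0.0]
ft_force: [0.4, 1.1, 0.3]
grip_width: 0.0375
grip_force: 0.0
```

Call:
{"name": "arm_command", "arguments": {
  "motion": [
    {"offset": [0,0,0],"yaw": 0},
    {"offset": [0,0,0],"yaw": 0},
    {"offset": [0,0,0],"yaw": 0},
    {"offset": [0,0,0],"yaw": 0},
    {"offset": [0,0,0],"yaw": 0},
    {"offset": [0,0,-0.01],"yaw": 0},
    {"offset": [0,0,-0.03],"yaw": 0},
    {"offset": [0,0,-0.04],"yaw": 0},
    {"offset": [0,0,-0.04],"yaw": 0},
    {"offset": [0,0,-0.04],"yaw": 0},
    {"offset": [0,0,-0.04],"yaw": 0},
    {"offset": [0,0,-0.05],"yaw": 0},
    {"offset": [0,0,0],"yaw": 0},
    {"offset": [0,0,0],"yaw": 0}
  ],
  "grip": 0,
  "newtons": 30
}}

```text
time_s: 19.85
tool_pos: [0.4415, -0.3282, 0.267]
ee_rot: [0.0, 1.0, 0.0, -0.0]
ft_force: [-0.3, 0.5, -1.2]
grip_width: 0.0121
grip_force: 30.0
```

```bash
python3 - <<'E'
from w import *
plan(.5215,.1715,.275,90)
E
```

```text
t 19.9 pos [ 0.4415 -0.3282  0.267 ] ang 89.9 offset [-0.0795  0.4998 -0.0075] yaw -0.1 w 0.0121 F [-0.3  0.5 -1.2]
```

Call:
{"name": "arm_command", "arguments": {
  "motion": [
    {"offset": [-0.0066,0.0416,0],"yaw": 0},
    {"offset": [-0.0066,0.0416,0],"yaw": 0},
    {"offset": [-0.0066,0.0416,0],"yaw": 0},
    {"offset": [-0.0066,0.0416,0],"yaw": 0},
    {"offset": [-0.0066,0.0416,0],"yaw": 0},
    {"offset": [-0.0066,0.0416,0],"yaw": 0},
    {"offset": [-0.0066,0.0416,0],"yaw": 0},
    {"offset": [-0.0066,0.0416,0],"yaw": 0},
    {"offset": [-0.0066,0.0416,0],"yaw": 0},
    {"offset": [-0.0066,0.0416,0],"yaw": 0},
    {"offset": [-0.0066,0.0416,0],"yaw": 0},
    {"offset": [-0.0066,0.0416,0],"yaw": 0},
    {"offset": [0,0,0],"yaw": 0},
    {"offset": [0,0,0],"yaw": 0}
  ]
}}

```text
time_s: 21.6
tool_pos: [0.5207, 0.17, 0.2661]
ee_rot: [0.0, 1.0, -0.0, -0.002]
ft_force: [0.2, -0.2, -0.9]
grip_width: 0.0119
grip_force: 30.0
```

```bash
python3 - <<'E'
from w import *
plan(.521,.1725,.2035,90)
wr('w6')
E
```

```text
t 21.6 pos [0.5207 0.17   0.2661] ang 89.9 offset [-0.0004  0.0026  0.0626] yaw -0.1 w 0.0119 F [ 0.2 -0.2 -0.9]
```

View pics/w6.png

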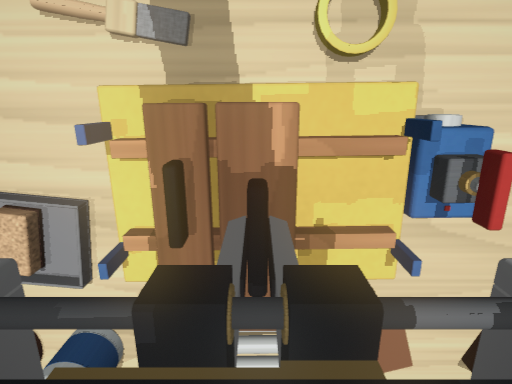

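Call:
{"name": "arm_command", "arguments": {
  "motion": [
    {"offset": [0,0.003,0.02],"yaw": 0},
    {"offset": [0,0,0.02],"yaw": 0},
    {"offset": [0,0,0.012],"yaw": 0},
    {"offset": [0,0,0.005],"yaw": 0},
    {"offset": [0,0,0.003],"yaw": 0},
    {"offset": [0,0,0.002],"yaw": 0},
    {"offset": [0,0,0],"yaw": 0},
    {"offset": [0,0,0],"yaw": 0}
  ]
}}

```text
time_s: 22.65
tool_pos: [0.5218, 0.1736, 0.2063]
ee_rot: [0.0, 1.0, 0.0, 0.0]
ft_force: [-0.3, -0.5, -1.0]
grip_width: 0.0116
grip_force: 30.0
```

Call:
{"name": "arm_command", "arguments": {
  "motion": [
    {"offset": [0,0,0],"yaw": 0},
    {"offset": [0,0,0],"yaw": 0},
    {"offset": [0,0,0],"yaw": 0},
    {"offset": [0,0,-0.02],"yaw": 0},
    {"offset": [0,0,-0.03],"yaw": 0},
    {"offset": [0,0,-0.03],"yaw": 0},
    {"offset": [0.0055,-0.049,0],"yaw": 0},
    {"offset": [0.0055,-0.049,0],"yaw": 0},
    {"offset": [0.0055,-0.049,0],"yaw": 0},
    {"offset": [0.0055,-0.049,0],"yaw": 0},
    {"offset": [0.0055,-0.049,0],"yaw": 0},
    {"offset": [0.0055,-0.049,0],"yaw": 0},
    {"offset": [0.0055,-0.049,0],"yaw": 0},
    {"offset": [0.0055,-0.049,0],"yaw": 0},
    {"offset": [0.0055,-0.049,0],"yaw": 0},
    {"offset": [0.0055,-0.049,0],"yaw": 0},
    {"offset": [0.0055,-0.049,0.05],"yaw": 4.7},
    {"offset": [0.0055,-0.049,0.05],"yaw": 0},
    {"offset": [0,0,0],"yaw": 0},
    {"offset": [0,0,0],"yaw": 0}
  ],
  "grip": 0.4
}}

```text
time_s: 25.15
tool_pos: [0.4534, -0.4034, 0.1988]
ee_rot: [0.041, 0.999, -0.001, 0.001]
ft_force: [-0.7, -0.1, -0.2]
grip_width: 0.0379
grip_force: 0.0
```

```bash
python3 - <<'E'
from w import *
plan(.4525,-.4185,.018,85.3)
wr('w7')
E
```

```text
t 25.1 pos [ 0.4534 -0.4034  0.1988] ang 85.2 offset [-0.     -0.0149  0.1808] yaw -0.1 w 0.0379 F [-0.7 -0.1 -0.2]
```

View pics/w7.png

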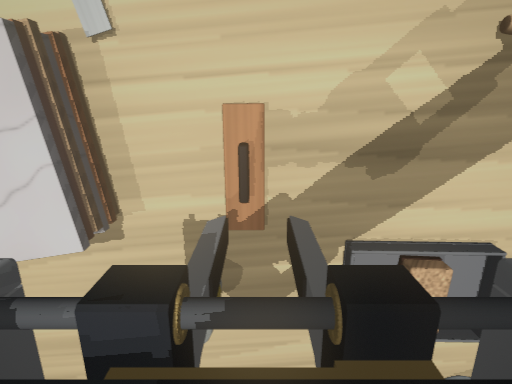

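Call:
{"name": "arm_command", "arguments": {
  "motion": [
    {"offset": [0,-0.0155,0.02],"yaw": 0},
    {"offset": [0,0,0.035],"yaw": 0},
    {"offset": [0,0,0.035],"yaw": 0},
    {"offset": [0,0,0.035],"yaw": 0},
    {"offset": [0,0,0.035],"yaw": 0},
    {"offset": [0,0,0.02],"yaw": 0},
    {"offset": [0,0,0],"yaw": 0},
    {"offset": [0,0,0],"yaw": 0}
  ]
}}

```text
time_s: 26.2
tool_pos: [0.4524, -0.4192, 0.0185]
ee_rot: [0.041, 0.999, -0.001, 0.001]
ft_force: [-0.1, -0.5, 0.4]
grip_width: 0.0377
grip_force: 0.0
```

Call:
{"name": "arm_command", "arguments": {
  "motion": [
    {"offset": [0,0,0],"yaw": 0},
    {"offset": [0,0,0],"yaw": 0},
    {"offset": [0,0,0],"yaw": 0},
    {"offset": [0,0,0],"yaw": 0},
    {"offset": [0,0,0],"yaw": 0},
    {"offset": [0,0,-0.01],"yaw": 0},
    {"offset": [0,0,-0.03],"yaw": 0},
    {"offset": [0,0,-0.04],"yaw": 0},
    {"offset": [0,0,-0.04],"yaw": 0},
    {"offset": [0,0,-0.04],"yaw": 0},
    {"offset": [0,0,-0.04],"yaw": 0},
    {"offset": [0,0,-0.05],"yaw": 0},
    {"offset": [0,0,0],"yaw": -4.7},
    {"offset": [0,0,0],"yaw": 0}
  ],
  "grip": 0,
  "newtons": 30
}}

```text
time_s: 27.95
tool_pos: [0.4514, -0.4183, 0.2673]
ee_rot: [0.001, 1.0, -0.0, 0.0]
ft_force: [-0.1, 0.2, -1.3]
grip_width: 0.0117
grip_force: 30.0
```

```bash
python3 - <<'E'
from w import *
plan(.521,.2425,.275,90)
s=snapshot('top');cv2.imwrite('pics/top2.png',cv2.resize(s['img'][100:300,60:460],(800,400)))
E
```

```text
t 27.9 pos [ 0.4514 -0.4183  0.2673] ang 89.9 offset [-0.0684  0.6609 -0.0078] yaw -0.1 w 0.0117 F [-0.1  0.2 -1.3]
```

View pics/top2.png

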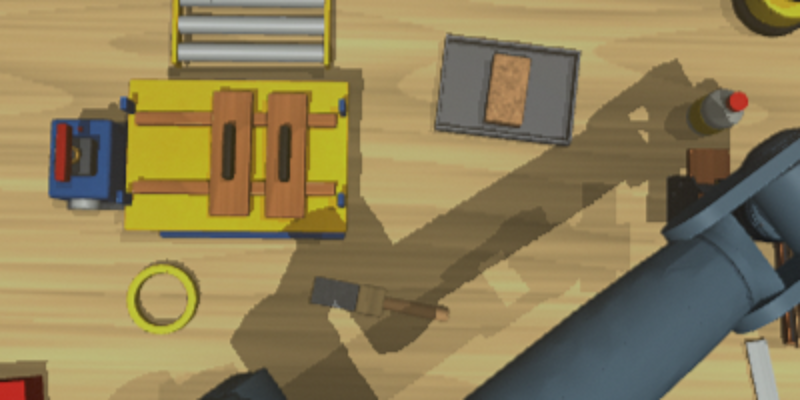

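Both fronts lie squarely across the bearers (crop px ~(230,150) and (285,153)), and the block is in the tray (508,90). Carrying the third.

Call:
{"name": "arm_command", "arguments": {
  "motion": [
    {"offset": [-0.0043,0.0413,0],"yaw": 0},
    {"offset": [-0.0043,0.0413,0],"yaw": 0},
    {"offset": [-0.0043,0.0413,0],"yaw": 0},
    {"offset": [-0.0043,0.0413,0],"yaw": 0},
    {"offset": [-0.0043,0.0413,0],"yaw": 0},
    {"offset": [-0.0043,0.0413,0],"yaw": 0},
    {"offset": [-0.0043,0.0413,0],"yaw": 0},
    {"offset": [-0.0043,0.0413,0],"yaw": 0},
    {"offset": [-0.0043,0.0413,0],"yaw": 0},
    {"offset": [-0.0043,0.0413,0],"yaw": 0},
    {"offset": [-0.0043,0.0413,0],"yaw": 0},
    {"offset": [-0.0043,0.0413,0],"yaw": 0},
    {"offset": [-0.0043,0.0413,0],"yaw": 0},
    {"offset": [-0.0043,0.0413,0],"yaw": 0},
    {"offset": [-0.0043,0.0413,0],"yaw": 0},
    {"offset": [-0.0043,0.0413,0],"yaw": 0},
    {"offset": [0,0,0],"yaw": 0},
    {"offset": [0,0,0],"yaw": 0}
  ]
}}

```text
time_s: 30.25
tool_pos: [0.5203, 0.2417, 0.2659]
ee_rot: [0.001, 1.0, -0.0, -0.001]
ft_force: [0.1, 0.1, -1.5]
grip_width: 0.0116
grip_force: 30.0
```

```bash
python3 - <<'E'
from w import *
plan(.521,.2425,.2035,90)
wr('w8')
E
```

```text
t 30.2 pos [0.5203 0.2417 0.2659] ang 89.9 offset [-0.0008  0.0009  0.0624] yaw -0.1 w 0.0116 F [ 0.1  0.1 -1.5]
```

View pics/w8.png

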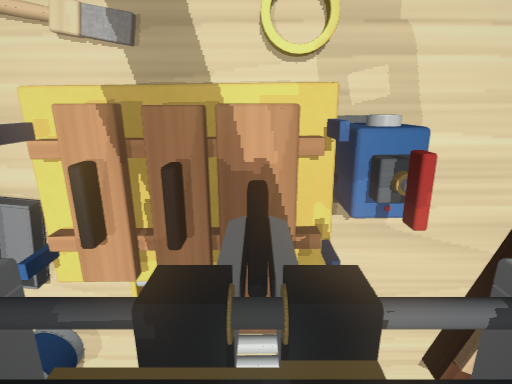

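Call:
{"name": "arm_command", "arguments": {
  "motion": [
    {"offset": [0,0.001,0.02],"yaw": 0},
    {"offset": [0,0,0.02],"yaw": 0},
    {"offset": [0,0,0.012],"yaw": 0},
    {"offset": [0,0,0.006],"yaw": 0},
    {"offset": [0,0,0.003],"yaw": 0},
    {"offset": [0,0,0.002],"yaw": 0},
    {"offset": [0,0,0],"yaw": 0},
    {"offset": [0,0,0],"yaw": 0}
  ]
}}

```text
time_s: 31.3
tool_pos: [0.5211, 0.2432, 0.2043]
ee_rot: [0.0, 1.0, 0.0, 0.0]
ft_force: [0.6, -1.4, -1.7]
grip_width: 0.012
grip_force: 30.0
```

Call:
{"name": "arm_command", "arguments": {
  "motion": [
    {"offset": [0,0,0],"yaw": 0},
    {"offset": [0,0,0],"yaw": 0},
    {"offset": [0,0,0],"yaw": 0},
    {"offset": [0,0,-0.02],"yaw": 0},
    {"offset": [0,0,-0.03],"yaw": 0},
    {"offset": [0,0,-0.03],"yaw": 0},
    {"offset": [0,0.03,-0.02],"yaw": 0},
    {"offset": [0,0.03,0],"yaw": 0},
    {"offset": [0,0.03,0],"yaw": 0},
    {"offset": [0,0.03,0],"yaw": 0},
    {"offset": [0,0.028,0],"yaw": 0},
    {"offset": [0,0,0],"yaw": 0},
    {"offset": [0,0,0],"yaw": 0}
  ],
  "grip": 0.4
}}

```text
time_s: 32.92
tool_pos: [0.5212, 0.3907, 0.3047]
ee_rot: [0.001, 1.0, 0.0, 0.0]
ft_force: [0.0, -0.3, -0.8]
grip_width: 0.0379
grip_force: 0.0
```

```bash
python3 - <<'E'
from w import *
plan(.520,.391,.155,90)
s,T=wr('w9')
s2=snapshot('top');cv2.imwrite('pics/top3.png',s2['img'])
print(np.round(T,4).tolist())
E
```

```text
t 32.9 pos [0.5212 0.3907 0.3047] ang 89.9 offset [0.0013 0.0003 0.1497] yaw -0.1 w 0.0379 F [ 0.  -0.3 -0.8]
[[0.0008, -0.9636, -0.2672, 0.4433], [1.0, 0.001, -0.0005, 0.3903], [0.0008, -0.2672, 0.9636, 0.4838], [0.0, 0.0, 0.0, 1.0]]
```

View pics/w9.png

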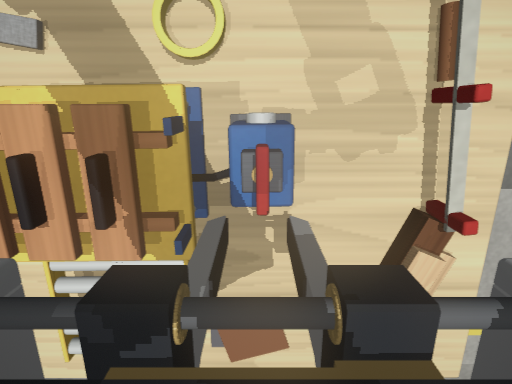

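```bash
python3 - <<'E'
from w import *
st=get_state();s=snapshot('wrist');T=wristT(s,st)
p,q=at(s,262.5,145,.181,T),at(s,263,215,.181,T);print(p,q,(p+q)/2)
E
```

```text
[0.48288986 0.39548821 0.181     ] [0.55793779 0.39626334 0.181     ] [0.52041383 0.39587578 0.181     ]
```

View pics/top3.png

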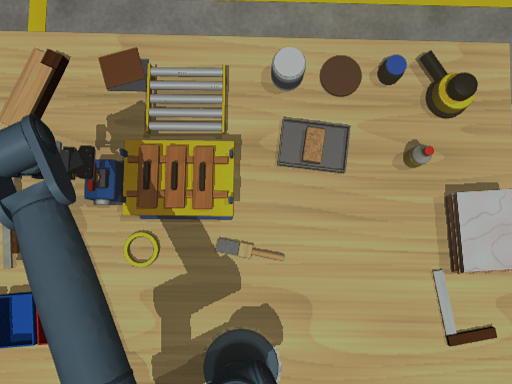

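Call:
{"name": "arm_command", "arguments": {
  "motion": [
    {"offset": [0.001,0.0055,0.02],"yaw": 0},
    {"offset": [0,0,0.03],"yaw": 0},
    {"offset": [0,0,0.03],"yaw": 0},
    {"offset": [0,0,0.03],"yaw": 0},
    {"offset": [0,0,0.025],"yaw": 0},
    {"offset": [0,0,0.014],"yaw": 0},
    {"offset": [0,0,0],"yaw": 0},
    {"offset": [0,0,0],"yaw": 0}
  ]
}}

```text
time_s: 34.08
tool_pos: [0.5206, 0.397, 0.1559]
ee_rot: [0.001, 1.0, 0.0, 0.001]
ft_force: [-0.3, 0.4, -0.1]
grip_width: 0.0374
grip_force: 0.0
```

Call:
{"name": "arm_command", "arguments": {
  "motion": [
    {"offset": [0,0,0],"yaw": 0},
    {"offset": [0,0,0],"yaw": 0},
    {"offset": [0,0,0],"yaw": 0},
    {"offset": [0,0,0],"yaw": 0},
    {"offset": [0,0,0],"yaw": 0}
  ],
  "grip": 0,
  "newtons": 40
}}

```text
time_s: 34.7
tool_pos: [0.5203, 0.396, 0.1554]
ee_rot: [0.0, 1.0, -0.001, 0.0]
ft_force: [-1.4, -5.9, 3.8]
grip_width: 0.0142
grip_force: 40.0
```

```bash
cat > p.py <<'E'
from w import *
# platform plate bottom/edge tracking: bearers' height by matching the near yellow plate edge in top view
st=get_state();s=snapshot('scene');im=s['img']
plan(.5204,.396,.152,90)
h=cv2.cvtColor(im,cv2.COLOR_BGR2HSV);m=cv2.inRange(h,(22,140,90),(34,255,255))
out=[]
for y in(.04,.27):   # project plate far edge x=.621 top z=.165-d ; take lowest yellow row along this vertical
    best=None
    for d in np.arange(-.01,.11,.002):
        u,v=proj(s,(.621,y,.165-d));out.append((d,u,v))
c=int(round(proj(s,(.621,.04,.165))[0]))
col=np.where(m[:,c])[0];print('col',c,'yellow rows',col.min() if len(col) else None,col.max() if len(col) else None)
for d in(0,.03,.06,.09):print(d,np.round(proj(s,(.621,.04,.165-d)),0))
import sys
if len(sys.argv)>1:cv2.imwrite('pics/%s.png'%sys.argv[1],cv2.resize(im[80:260,220:420],(600,540)))
E
python3 p.py s1
```

```text
t 34.8 pos [0.5203 0.396  0.1554] ang 90.0 offset [-0.0001 -0.      0.0034] yaw -0.0 w 0.0137 F [ 0.1 -5.5  4.3]
col 304 yellow rows 177 195
0 [304. 190.]
0.03 [304. 198.]
0.06 [303. 206.]
0.09 [303. 213.]
```

View pics/s1.png

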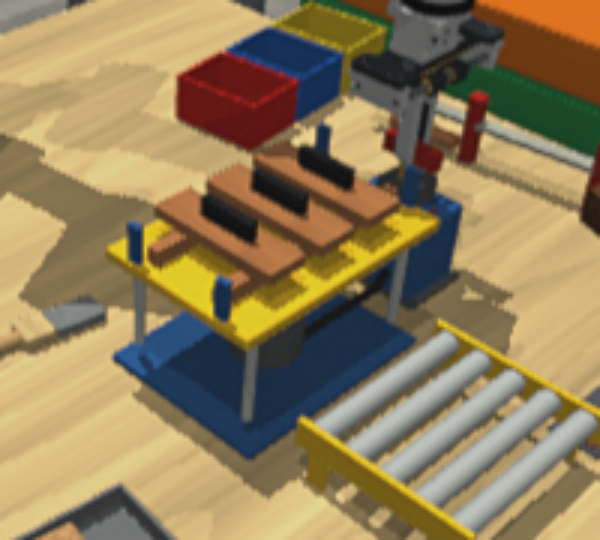

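Call:
{"name": "arm_command", "arguments": {
  "motion": [
    {"offset": [0,0,0],"yaw": -8},
    {"offset": [0,0,0],"yaw": -8},
    {"offset": [0,0,0],"yaw": -8},
    {"offset": [0,0,0],"yaw": -8},
    {"offset": [0,0,0],"yaw": -6},
    {"offset": [0,0,0],"yaw": 0},
    {"offset": [0,0,0],"yaw": 0},
    {"offset": [0,0,0],"yaw": 0},
    {"offset": [0,0,0],"yaw": 0}
  ]
}}

```text
time_s: 35.88
tool_pos: [0.5206, 0.3951, 0.1554]
ee_rot: [-0.325, 0.946, -0.002, -0.0]
ft_force: [-1.5, -8.7, 4.8]
grip_width: 0.0138
grip_force: 40.0
```

```bash
python3 p.py
```

```text
t 35.9 pos [0.5206 0.3951 0.1554] ang 127.9 offset [-0.0004  0.0008  0.0034] yaw 37.9 w 0.0133 F [ 0.1 -8.4  5.5]
col 304 yellow rows 180 197
0 [304. 190.]
0.03 [304. 198.]
0.06 [303. 206.]
0.09 [303. 213.]
```

Call:
{"name": "arm_command", "arguments": {
  "motion": [
    {"offset": [0,0,0],"yaw": 0},
    {"offset": [0,0,0],"yaw": 0},
    {"offset": [0,0,0],"yaw": 0},
    {"offset": [0,0,0],"yaw": 0},
    {"offset": [0,0,0],"yaw": 0},
    {"offset": [0,0,0],"yaw": 0},
    {"offset": [0,0,0],"yaw": 0},
    {"offset": [0,0,0],"yaw": 0}
  ]
}}

```text
time_s: 36.92
tool_pos: [0.5206, 0.3952, 0.1555]
ee_rot: [-0.325, 0.946, -0.002, -0.0]
ft_force: [-0.6, -8.4, 5.4]
grip_width: 0.0135
grip_force: 40.0
```

```bash
python3 p.py
```

```text
t 37.0 pos [0.5206 0.3951 0.1554] ang 127.9 offset [-0.0004  0.0008  0.0034] yaw 37.9 w 0.0139 F [ 0.  -8.   5.8]
col 304 yellow rows 184 201
0 [304. 190.]
0.03 [304. 198.]
0.06 [303. 206.]
0.09 [303. 213.]
```

Call:
{"name": "arm_command", "arguments": {
  "motion": [
    {"offset": [0,0,0],"yaw": 0},
    {"offset": [0,0,0],"yaw": 0},
    {"offset": [0,0,0],"yaw": 0},
    {"offset": [0,0,0],"yaw": 0},
    {"offset": [0,0,0],"yaw": 0},
    {"offset": [0,0,0],"yaw": 0},
    {"offset": [0,0,0],"yaw": 0},
    {"offset": [0,0,0],"yaw": 0},
    {"offset": [0,0,0],"yaw": 0},
    {"offset": [0,0,0],"yaw": 0},
    {"offset": [0,0,0],"yaw": 0},
    {"offset": [0,0,0],"yaw": 0},
    {"offset": [0,0,0],"yaw": 0},
    {"offset": [0,0,0],"yaw": 0},
    {"offset": [0,0,0],"yaw": 0},
    {"offset": [0,0,0],"yaw": 0},
    {"offset": [0,0,0],"yaw": 0},
    {"offset": [0,0,0],"yaw": 0},
    {"offset": [0,0,0],"yaw": 0},
    {"offset": [0,0,0],"yaw": 0}
  ]
}}

```text
time_s: 39.48
tool_pos: [0.5206, 0.3952, 0.1554]
ee_rot: [-0.325, 0.946, -0.002, -0.0]
ft_force: [-0.3, -8.3, 5.0]
grip_width: 0.0135
grip_force: 40.0
```

```bash
python3 p.py
```

```text
t 39.5 pos [0.5206 0.3951 0.1554] ang 127.9 offset [-0.0004  0.0008  0.0034] yaw 37.9 w 0.0137 F [-1.3 -9.3  4.8]
col 304 yellow rows 195 212
0 [304. 190.]
0.03 [304. 198.]
0.06 [303. 206.]
0.09 [303. 213.]
```

Call:
{"name": "arm_command", "arguments": {
  "motion": [
    {"offset": [0,0,0],"yaw": 0},
    {"offset": [0,0,0],"yaw": 0},
    {"offset": [0,0,0],"yaw": 0},
    {"offset": [0,0,0],"yaw": 0},
    {"offset": [0,0,0],"yaw": 0},
    {"offset": [0,0,0],"yaw": 0},
    {"offset": [0,0,0],"yaw": 0},
    {"offset": [0,0,0],"yaw": 0},
    {"offset": [0,0,0],"yaw": 0},
    {"offset": [0,0,0],"yaw": 0},
    {"offset": [0,0,0],"yaw": 0},
    {"offset": [0,0,0],"yaw": 0},
    {"offset": [0,0,0],"yaw": 0},
    {"offset": [0,0,0],"yaw": 0},
    {"offset": [0,0,0],"yaw": 0},
    {"offset": [0,0,0],"yaw": 0},
    {"offset": [0,0,0],"yaw": 0},
    {"offset": [0,0,0],"yaw": 0},
    {"offset": [0,0,0],"yaw": 0},
    {"offset": [0,0,0],"yaw": 0}
  ]
}}

```text
time_s: 42.02
tool_pos: [0.5206, 0.3951, 0.1555]
ee_rot: [-0.325, 0.946, -0.002, -0.0]
ft_force: [-0.7, -8.7, 5.2]
grip_width: 0.0134
grip_force: 40.0
```

```bash
python3 p.py
```

```text
t 42.1 pos [0.5206 0.3951 0.1555] ang 127.9 offset [-0.0004  0.0008  0.0035] yaw 37.9 w 0.0136 F [-0.4 -8.5  4.5]
col 304 yellow rows 149 216
0 [304. 190.]
0.03 [304. 198.]
0.06 [303. 206.]
0.09 [303. 213.]
```

Call:
{"name": "arm_command", "arguments": {
  "motion": [
    {"offset": [0,0,0],"yaw": 0},
    {"offset": [0,0,0],"yaw": 0},
    {"offset": [0,0,0],"yaw": 0},
    {"offset": [0,0,0],"yaw": 0},
    {"offset": [0,0,0],"yaw": 0},
    {"offset": [0,0,0],"yaw": 0},
    {"offset": [0,0,0],"yaw": 0},
    {"offset": [0,0,0],"yaw": 0},
    {"offset": [0,0,0],"yaw": 0},
    {"offset": [0,0,0],"yaw": 0},
    {"offset": [0,0,0],"yaw": 0},
    {"offset": [0,0,0],"yaw": 0},
    {"offset": [0,0,0],"yaw": 0},
    {"offset": [0,0,0],"yaw": 0},
    {"offset": [0,0,0],"yaw": 0},
    {"offset": [0,0,0],"yaw": 0},
    {"offset": [0,0,0],"yaw": 0},
    {"offset": [0,0,0],"yaw": 0},
    {"offset": [0,0,0],"yaw": 0},
    {"offset": [0,0,0],"yaw": 0}
  ]
}}

```text
time_s: 44.58
tool_pos: [0.5206, 0.3951, 0.1554]
ee_rot: [-0.325, 0.946, -0.002, -0.0]
ft_force: [-0.1, -8.3, 5.6]
grip_width: 0.0137
grip_force: 40.0
```

```bash
python3 p.py s2
```

```text
t 44.6 pos [0.5206 0.3951 0.1554] ang 127.9 offset [-0.0004  0.0008  0.0034] yaw 37.9 w 0.0137 F [-0.8 -8.2  5.1]
col 304 yellow rows 149 216
0 [304. 190.]
0.03 [304. 198.]
0.06 [303. 206.]
0.09 [303. 213.]
```

View pics/s2.png

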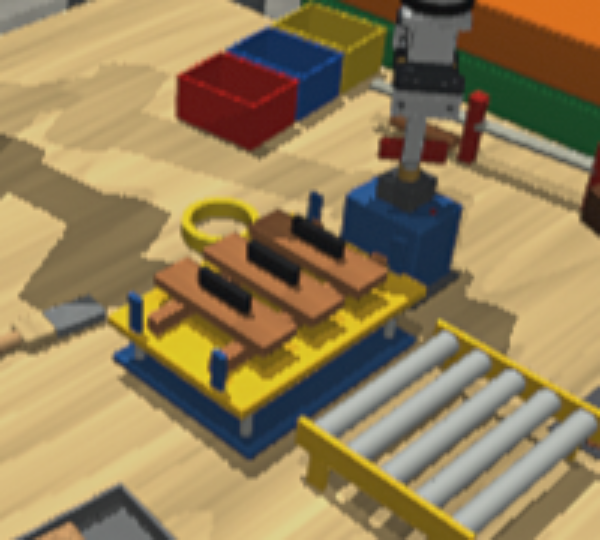

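Call:
{"name": "arm_command", "arguments": {
  "motion": [
    {"offset": [0,0,0],"yaw": 8},
    {"offset": [0,0,0],"yaw": 8},
    {"offset": [0,0,0],"yaw": 8},
    {"offset": [0,0,0],"yaw": 8},
    {"offset": [0,0,0],"yaw": 6},
    {"offset": [0,0,0],"yaw": 3},
    {"offset": [0,0,0],"yaw": 0},
    {"offset": [0,0,0],"yaw": 0},
    {"offset": [0,0,0],"yaw": 0}
  ]
}}

```text
time_s: 45.75
tool_pos: [0.5203, 0.3961, 0.1554]
ee_rot: [0.026, 1.0, -0.001, 0.0]
ft_force: [-0.7, -5.6, 3.8]
grip_width: 0.014
grip_force: 41.4
```

```bash
python3 -c "
from w import *
plan(.52,.396,.152,90);print(get_state()['torque'])"
```

```text
t 45.8 pos [0.5203 0.3961 0.1554] ang 87.1 offset [ 0.0003 -0.0001  0.0034] yaw -2.9 w 0.014 F [-0.7 -5.6  3.8]
[-0.96186432  0.23094871  0.76372184]
```

Call:
{"name": "arm_command", "arguments": {
  "motion": [
    {"offset": [0,0,0],"yaw": 0},
    {"offset": [0,0,0],"yaw": 0},
    {"offset": [0,0,0],"yaw": 0},
    {"offset": [0,0,0],"yaw": 0},
    {"offset": [0,0,-0.015],"yaw": 0},
    {"offset": [0,0,-0.03],"yaw": 0},
    {"offset": [0,0,-0.035],"yaw": 0},
    {"offset": [0,0,-0.035],"yaw": 0},
    {"offset": [0,0,-0.035],"yaw": 2.9},
    {"offset": [0,-0.03,0],"yaw": 0},
    {"offset": [0,-0.03,0],"yaw": 0},
    {"offset": [0,0,0],"yaw": 0},
    {"offset": [0,0,0],"yaw": 0}
  ],
  "grip": 0.4
}}

```text
time_s: 47.38
tool_pos: [0.514, 0.3375, 0.3056]
ee_rot: [0.052, 0.999, 0.0, 0.0]
ft_force: [-0.0, -0.2, 0.4]
grip_width: 0.0378
grip_force: 0.0
```

```bash
python3 -c "
from w import *
plan(.52,.396,.152,90)
s=snapshot('top');w,T=wr('w10')
a=cv2.resize(s['img'][110:270,60:380],(640,320));b=cv2.resize(w['img'],(373,280))
o=np.zeros((600,640,3),np.uint8);o[:320]=a;o[320:,:373]=b;cv2.imwrite('pics/fin.png',o)"
```

```text
t 47.4 pos [0.514  0.3375 0.3056] ang 84.0 offset [0.0002 0.0586 0.1537] yaw -6.0 w 0.0378 F [-0.  -0.2  0.4]
```

View pics/fin.png

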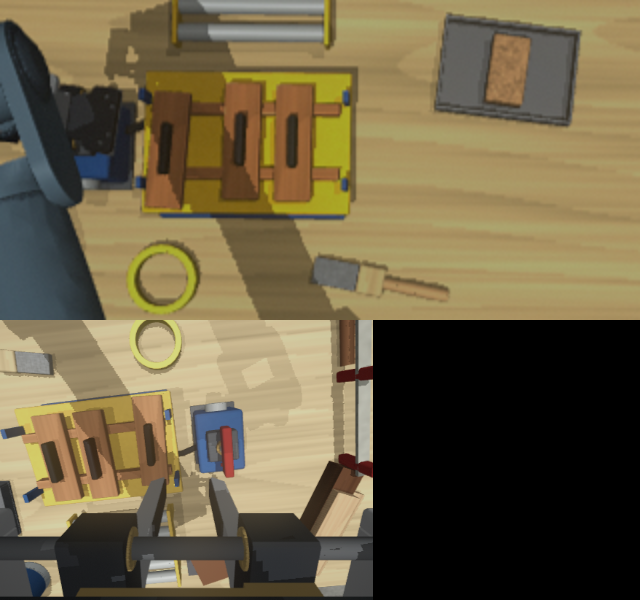

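```bash
python3 -c "
from w import *
s,T=wr('w11');im=s['img']
cv2.imwrite('pics/w11c.png',cv2.resize(im[80:280,20:340],(800,500)))
f=lambda u,v,z:at(s,u,v,z,T)[:2]
p,q=f(204.5,144,.134),f(208.6,200,.134);d=q-p;print((p+q)/2,np.degrees(np.arctan2(d[1],d[0])),np.hypot(*d))
"
```

```text
[0.50836461 0.27739455] -4.367342123468458 0.06844857706534678
```

View pics/w11c.png

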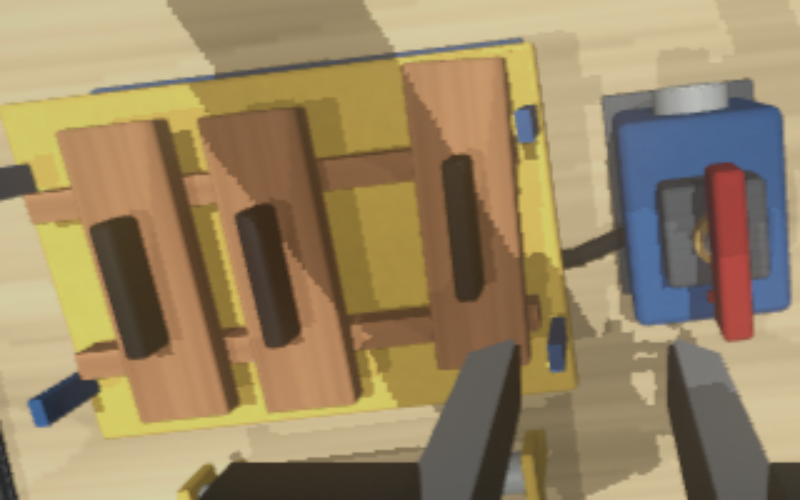

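```bash
python3 -c "
from w import *
st=get_state();s=snapshot('wrist');T=wristT(s,st)
f=lambda u,v,z:at(s,u,v,z,T)[:2]
for a,b,z in(((202.8,142.4),(207.6,200),.134),((201.8,104.8),(212.8,226.4),.111)):
  p,q=f(*a,z),f(*b,z);d=q-p;print((p+q)/2,np.degrees(np.arctan2(d[1],d[0])),np.hypot(*d))
plan(.508,.276,.114,85.6)
"
```

```text
[0.50719819 0.27592877] -3.858716414665932 0.07029500695764186
[0.50828295 0.27491003] -3.327623216175063 0.15698068644389793
t 47.6 pos [0.5137 0.3377 0.3048] ang 84.1 offset [-0.0007 -0.0619  0.1908] yaw -1.5 w 0.0378 F [0.4 0.1 0.4]
```

Call:
{"name": "arm_command", "arguments": {
  "motion": [
    {"offset": [0,-0.031,0],"yaw": 0},
    {"offset": [-0.0007,-0.0312,0],"yaw": -2},
    {"offset": [0,0,0.035],"yaw": 0},
    {"offset": [0,0,0.035],"yaw": 0},
    {"offset": [0,0,0.035],"yaw": 0},
    {"offset": [0,0,0.035],"yaw": 0},
    {"offset": [0,0,0.03],"yaw": 0},
    {"offset": [0,0,0.015],"yaw": 0},
    {"offset": [0,0,0.003],"yaw": 0},
    {"offset": [0,0,0],"yaw": 0},
    {"offset": [0,0,0],"yaw": 0}
  ]
}}

```text
time_s: 48.95
tool_pos: [0.5089, 0.2754, 0.1183]
ee_rot: [0.034, 0.999, 0.0, 0.001]
ft_force: [-0.7, -0.4, 0.8]
grip_width: 0.0374
grip_force: 0.0
```

Call:
{"name": "arm_command", "arguments": {
  "motion": [
    {"offset": [0,0,0],"yaw": 0},
    {"offset": [0,0,0],"yaw": 0},
    {"offset": [0,0,0],"yaw": 0},
    {"offset": [0,0,0],"yaw": 0},
    {"offset": [0,0,0],"yaw": 0},
    {"offset": [0,0,-0.01],"yaw": 0},
    {"offset": [0,0,-0.015],"yaw": 0},
    {"offset": [0,0,-0.015],"yaw": 0},
    {"offset": [0,0,0],"yaw": 0},
    {"offset": [0,0,0],"yaw": 0}
  ],
  "grip": 0,
  "newtons": 30
}}

```text
time_s: 50.2
tool_pos: [0.5079, 0.275, 0.1568]
ee_rot: [0.035, 0.999, -0.0, -0.0]
ft_force: [-0.5, 0.0, -2.3]
grip_width: 0.0117
grip_force: 30.0
```

```bash
python3 -c "
from w import *
plan(.521,.2425,.114,90)"
```

```text
t 50.2 pos [0.5079 0.275  0.1568] ang 86.0 offset [-0.0154 -0.0315  0.0428] yaw -4.0 w 0.0117 F [-0.5  0.  -2.3]
```

Call:
{"name": "arm_command", "arguments": {
  "motion": [
    {"offset": [-0.0075,-0.016,0],"yaw": 0},
    {"offset": [-0.007,-0.0155,0],"yaw": -4},
    {"offset": [0,0,0],"yaw": 0},
    {"offset": [0,0,0.015],"yaw": 0},
    {"offset": [0,0,0.015],"yaw": 0},
    {"offset": [0,0,0.006],"yaw": 0},
    {"offset": [0,0,0.003],"yaw": 0},
    {"offset": [0,0,0.001],"yaw": 0},
    {"offset": [0,0,0],"yaw": 0},
    {"offset": [0,0,0],"yaw": 0}
  ]
}}

```text
time_s: 51.45
tool_pos: [0.5206, 0.2427, 0.1172]
ee_rot: [-0.0, 1.0, 0.0, 0.0]
ft_force: [0.4, -0.2, -1.8]
grip_width: 0.0111
grip_force: 30.0
```

Call:
{"name": "arm_command", "arguments": {
  "motion": [
    {"offset": [0,0,0],"yaw": 0},
    {"offset": [0,0,0],"yaw": 0},
    {"offset": [0,0,0],"yaw": 0},
    {"offset": [0,0,-0.02],"yaw": 0},
    {"offset": [0,0,-0.03],"yaw": 0},
    {"offset": [0,0,-0.04],"yaw": 0},
    {"offset": [0,0,-0.04],"yaw": 0},
    {"offset": [0,0,-0.04],"yaw": 0},
    {"offset": [0.03,0.04,0],"yaw": 0},
    {"offset": [0.03,0.04,0],"yaw": 0},
    {"offset": [0.03,0.04,0],"yaw": 0},
    {"offset": [0.03,0.04,0],"yaw": 0},
    {"offset": [0,0,0],"yaw": 0},
    {"offset": [0,0,0],"yaw": 0}
  ],
  "grip": 0.4
}}

```text
time_s: 53.2
tool_pos: [0.4006, 0.4023, 0.2879]
ee_rot: [-0.0, 1.0, 0.0, 0.001]
ft_force: [-0.4, -0.9, 0.4]
grip_width: 0.0375
grip_force: 0.0
```

```bash
python3 - <<'E'
from w import *
plan(.521,.2425,.114,90)
s=snapshot('top');im=s['img']
# pulls: dark blobs on the platform; bar: red; block: compare with earlier top3
g=cv2.cvtColor(im,cv2.COLOR_BGR2HSV)
pt=[proj(s,(x,y,.135)) for x,y in((.61,.04),(.43,.31))]
u0,u1=sorted(int(p[0]) for p in pt);v0,v1=sorted(int(p[1]) for p in pt)
m=np.zeros(im.shape[:2],np.uint8);m[v0:v1,u0:u1]=(g[v0:v1,u0:u1,2]<50)*255
n,l,st,c=cv2.connectedComponentsWithStats(m)
for i in range(1,n):
  if st[i,4]>40:
    ys,xs=np.where(l==i);w=np.array([at(s,x,y,.135)[:2] for x,y in zip(xs,ys)]);e,V=np.linalg.eigh(np.cov(w.T));d=V[:,1]
    print('pull',w.mean(0).round(3),'ang %.1f'%((np.degrees(np.arctan2(d[1],d[0]))+90)%180-90),np.ptp(w,0).round(3))
pt=[proj(s,(x,y,.181)) for x,y in((.59,.34),(.45,.44))]
u0,u1=sorted(int(p[0]) for p in pt);v0,v1=sorted(int(p[1]) for p in pt)
q=g[v0:v1,u0:u1];r=((q[...,0]<6)|(q[...,0]>174))&(q[...,1]>150)&(q[...,2]>60)
ys,xs=np.where(r);w=np.array([at(s,x+u0,y+v0,.181)[:2] for x,y in zip(xs,ys)])
if len(w)>10:
  e,V=np.linalg.eigh(np.cov(w.T));d=V[:,1];print('bar',w.mean(0).round(3),(np.degrees(np.arctan2(d[1],d[0]))+90)%180-90,np.ptp(w,0).round(3))
E
```

```text
t 53.2 pos [0.4006 0.4023 0.2879] ang 90.0 offset [-0.12   -0.1599  0.174 ] yaw 0.0 w 0.0375 F [-0.4 -0.9  0.4]
pull [0.53  0.313] ang -0.5 [0.086 0.015]
pull [0.519 0.24 ] ang 1.0 [0.067 0.014]
pull [0.523 0.171] ang 0.6 [0.067 0.012]
bar [0.52  0.396] -0.9821916187385682 [0.07  0.028]
```

```bash
python3 - <<'E'
from w import *
s=snapshot('top');im=s['img'];v=im.max(2)
for y in(.1025,.1725,.2425):
  print(y)
  for x in(.47,.50,.521,.54,.57):
    print(x,[int(v[int(round(b)),int(round(a))]) for a,b in(proj(s,(x,y+d,.135)) for d in np.arange(-.03,.031,.004))])
E
```

```text
0.1025
0.47 [112, 77, 138, 134, 141, 137, 145, 146, 143, 144, 148, 141, 126, 120, 113, 111]
0.5 [115, 89, 149, 138, 143, 138, 68, 55, 56, 63, 126, 135, 132, 134, 163, 161]
0.521 [121, 87, 148, 142, 144, 139, 55, 56, 52, 69, 127, 136, 132, 124, 163, 160]
0.54 [116, 106, 141, 143, 144, 140, 42, 56, 52, 83, 128, 141, 133, 130, 164, 160]
0.57 [127, 78, 129, 131, 134, 133, 139, 144, 142, 140, 141, 139, 136, 132, 138, 139]
0.1725
0.47 [96, 142, 137, 137, 140, 141, 145, 139, 140, 142, 147, 130, 124, 128, 150, 149]
0.5 [96, 84, 134, 138, 142, 137, 38, 47, 48, 53, 138, 135, 123, 127, 161, 156]
0.521 [115, 108, 142, 141, 143, 140, 50, 49, 50, 60, 126, 133, 133, 118, 163, 157]
0.54 [113, 144, 136, 142, 145, 83, 41, 52, 49, 71, 128, 135, 132, 128, 163, 156]
0.57 [82, 74, 127, 132, 135, 134, 139, 142, 141, 138, 140, 136, 132, 117, 133, 137]
0.2425
0.47 [69, 137, 134, 137, 137, 142, 143, 139, 141, 84, 87, 79, 74, 78, 77, 78]
0.5 [71, 147, 136, 138, 137, 84, 39, 48, 40, 66, 130, 77, 79, 98, 118, 115]
0.521 [80, 145, 137, 141, 137, 65, 38, 48, 41, 73, 134, 132, 109, 115, 113, 115]
0.54 [76, 144, 136, 142, 144, 48, 33, 49, 45, 88, 144, 130, 131, 126, 112, 113]
0.57 [67, 135, 130, 133, 135, 134, 142, 142, 139, 137, 137, 133, 129, 90, 122, 122]
```

```bash
python3 -c "
from bench import *
print(finish_job())"
```

```text
the job is handed in; nothing more can be done
None
```

The job is handed in: the cork block is in the tray, all three drawer fronts lie pull-up side by side on the fully lowered lift, and the valve is shut and released. The platform sank at about 15 mm/s. One front got knocked about 35 mm aside and was put back straight, and I viewed 17 pictures, over the limit of 14.

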